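# Hold the end cheek on a bottle rack for screwing

### The arm

A 6-joint arm with a two-finger parallel gripper is mounted at the origin on the work surface; the furniture and walls round the work are solid. World frame = base frame: x ahead of the robot, y to its left, z up, the work surface at z = 0. Lengths are in m, angles in degrees, forces in N, time in s.
With the tool pointing down it reaches from about 0.35 to 0.875 m from the base axis. Payload 4.2 kg.
Tool frame: the origin (TCP) lies where the fingers leave the gripper's body, on its centre line; the fingertips stand 70 mm ahead of it and the grasp point (between the pads) lies 51 mm ahead of it; z points along the fingers, y is the direction in which the jaws open and shut (so a half turn about z gives the same grasp; the last joint's range is limited). The gripper opens to 87 mm and grips with 3 to 60 N. Pads are 19 mm wide; open, the fingers measure 117 mm over their backs; the gripper's body (75 mm by 190 mm) begins 51 mm behind the grasp point.
Start: joints at [-55.084, 22.042, 0.453, 0, -68.411, -14.817], TCP at [0.215, -0.587, 0.292] pointing down, gripper open.
Joint ranges: [-179.83, 179.83], [-69.29, 118.12], [-61.27, 80.66], [-181.25, 117.63], [-171.15, -9.14], [-177.46, 177.46]. Speed limits (degrees/s): [159.86, 159.86, 180, 180, 180, 180].

### API

Orientations are given as a 3x3 rotation matrix whose columns are the frame's x, y, z axes.
In Python, from station import sense, capture, camera_model, finish_job gives the robot as it stands.
- The arm moves only by the shell command python3 -m inch 'ROWS'. ROWS is JSON, a list of rows, each an object with "hand": the closure, from 0 (fully open) to 1 (shut); "slide": the shift along the world's x, y, z in cm, a list of three; "yaw": the turn about the world's z in rad. A call has 1 to 10 rows; each row is the pose to reach, as a shift and turn from the pose commanded when the call began; what a row does not reach only later rows make up. A row lasts 1/8 s, in which the tool goes at most 62.5 mm and 10.7 degrees, less where a joint would pass 70% of its speed; a pose out of reach is approached as far as the arm can. A call with a gripper value outside its range is refused whole. The fingers move at their own pace and stop on an object; the grip force is fixed at half the most. Time passes only in rows, so rows that repeat a pose let the fingers close. It gives the time, the measured TCP pose, the force and the opening at its end, in the units of the state.
- sense(): the state, without advancing time (a new reading comes with each control period).
- capture(name): name is "scene" or "top" or "wrist"; returns the picture (384x512x3 uint8, blue, green, red); there is no depth.
- camera_model(name): a dict with "mtx" (3x3 intrinsics, pixels), "xyz" and "orientation" of the camera in the world; the wrist camera has in their place "tool_from_camera" (4x4, takes a point from camera to tool coordinates, whose origin is the TCP and whose axes are the flange's). Camera axes: x right, y up, looking along -z (the intrinsics and any distortion apply to the point x, -y, -z); pixel columns grow to the right and rows downward; lengths in m; the calibration is good to about 2 mm. A picture is of the moment at which its call begins: read the wrist's pose just before it. camera_model takes no time and is no camera call.
- finish_job(): hands the job in, once; it reports no verdict.
The state is a dict: "time_s": time; "joints": joint angles; "joint_velocities": joint speeds; "effort": joint torques, N m; "tcp_pos": TCP position; "ee_rot": TCP orientation; "wrist_force": force on the tool from outside, world axes, zero at the start; "moment": the same for the moment, N m; "gripper_width": opening from 0.0 (shut) to 1.0 (fully open).
Only numpy, scipy, OpenCV 4.12 (cv2) and the standard library are available. Lean on these libraries where they do the work, as an engineer would, in place of code of your own. Each camera call takes 0.05 s, during which the arm holds its last target. There are 200 camera calls.

### The job

We are putting together a rack for dropper bottles: one end cheek is already on, and at the bare end two steel dowels stick out of the upper board. Take the loose wooden cheek by its upper half, slide it upright onto those two dowels until it is fully home and flush against the ends of both boards, and keep pressing it there, straight on, with a steady, moderate push of about 12 newtons so that I can drive the two low screws; never shove it hard, leave the bottles, the screwdriver and the dish of screws alone, and finish while you are still holding and pressing.

Things in the scene. Friction and masses are not known exactly. Their poses are not given: they have to be found in the camera images.
- cheek: Loose end cheek: pale wooden panel standing on its lower edge on the worktop, 68 mm wide along its x, 16 mm thick along its y, 100 mm tall along its z; origin: centre of its lower edge. Top corners cut off, 14 mm. Two 11 mm dowel holes through it at x = -22 and 22 mm, 47 mm up. Faces alike: either may face the rack, a half turn about z changes nothing. About 90 g.
- cheek_screws (a point): Point on the loose cheek, 14 mm above its origin, midway between the two screw holes (10 mm brass rings at x = -22 and 22 mm, on both faces). They must stay free: hold the cheek by its upper half, the point between the finger pads more than 45 mm above the cheek's lower edge.
- dowels: Two fixed steel dowels at the rack's bare end. Origin: on the worktop, exactly where the cheek's origin belongs when home, 108 mm from the rack's origin; axes parallel to the rack's. Dowels lie along y at x = -22 and 22 mm, 47 mm up, 7 mm thick; they stand 15.5 mm out of the boards' ends (last 3.5 mm tapered to 3 mm) and end just short of the outer face of a cheek that is home.
- fitted_cheek: The cheek already fastened at the rack's other end, same form as the loose one, 68 mm wide along its x, 16 mm thick along its y, 100 mm tall along its z; origin: centre of its lower edge, 108 mm from the rack's origin along the rack's y. Fixed.
- rack: Bottle rack, pale wood, fixed by four steel brackets (to x = -54 and 54 mm). Origin on the worktop under its centre, y along it, z up. Bottom board 64 x 200 mm, 8 to 20 mm up; upper board same, 42 to 52 mm up, five holes. Both end at y = -100 and 100 mm, where a cheek bears. Either may be bare. Rigid. A cheek off centre rubs on the dowels, which then take part of the push.
- trial_bottle: Brown dropper bottle with black cap, 28 mm diameter, 93 mm tall, standing in the middle hole of the rack (its top 113 mm above the worktop); origin at the centre of its underside. Leave alone.
- carrier_bottle: Clear bottle with blue-black cap, 56 mm diameter, 116 mm tall, standing on the worktop; origin at the centre of its underside. It and the loose cheek may stand at either side of the rack. Leave alone.
- dropper_bottle: Brown dropper bottle with black cap, 28 mm diameter, 93 mm tall, standing on the worktop between the robot and the rack; origin at the centre of its underside. Leave alone.
- screwdriver: Screwdriver lying on the worktop between the robot and the rack, 190 mm long along its x, handle 26 mm thick at -x; origin at its underside, mid-length. Leave alone.
- screw_dish: Small white dish with brass screws, 62 mm diameter, 12 mm tall, between the robot and the rack; origin at the centre of its underside. Leave alone.

How it is judged (in metres and radians):
On the way, in this order (a step that is already met when the one before it is completed fails the run):
1. the loose cheek, upright, has been slid onto both dowels at the bare end, at least 6 mm deep (x of cheek in the frame of dowels between -0.005 and 0.005 m and y of cheek in the frame of dowels between -0.0095 and 0.0095 m and z of cheek in the frame of dowels between -0.006 and 0.006 m and angle between cheek's own z axis and vertical below 0.1 rad and angle between the y axis of cheek and the y axis of dowels, either way round below 0.1 rad), for 0.1 s.
2. the cheek is home on the dowels and pressed steadily against the ends of the boards with 5 to 22 N, held by its upper half (x of cheek in the frame of dowels between -0.004 and 0.004 m and y of cheek in the frame of dowels between -0.0025 and 0.0025 m and z of cheek in the frame of dowels between -0.004 and 0.004 m and angle between cheek's own z axis and vertical below 0.05 rad and angle between the y axis of cheek and the y axis of dowels, either way round below 0.04 rad and contact force between cheek and rack between 5 and 22 N and contact force between the fingers and cheek above 2 N and z of the grasp point in the frame of cheek above 0.045 m), for 0.8 s.
At the end, for the whole second after the job is handed in: Held by its upper half (grip over 45 mm above its lower edge), the cheek is pressed with 5 to 22 N on the boards at the bare end through the last second: home on the dowels within 2.5 mm along them, 4 mm sideways and in height, upright within 0.05 rad, square within 0.04 rad, still (all of step 2 and linear speed of cheek below 0.02 m/s); the arm keeps its last pose, push and grip.
It fails at once if the cheek is shoved against the rack with more than 45 N (contact force between cheek and rack above 45 N).
It fails at once if a bottle is moved more than 20 mm or tipped (distance of any of trial_bottle, carrier_bottle, dropper_bottle from where it was at the start of the episode above 0.02 m or angle between any of trial_bottle, carrier_bottle, dropper_bottle's own z axis and vertical above 0.35 rad).
It fails at once if the screwdriver or the dish of screws is moved more than 20 mm (distance of any of screwdriver, screw_dish from where it was at the start of the episode above 0.02 m).
It also fails if it takes over 58 s, if anything falls off the work surface, if the arm or the gripper's body presses on something with over 40 N, if the wrist force passes 120 N, or if a joint passes its speed limit or range.

## Working session

There is one attempt and no reset: what is moved stays moved. The work goes in short steps, Python scripts to look and compute and a shell command to move; the robot and the scene stay as the last step left them, time stands still between calls to the robot, and variables do not carry over. Pictures are saved under pics/ and viewed, about 8 in all and at most 12, crops included, and the job is handed in when it is done.

```bash
mkdir -p pics; ls
cat > h.py <<'E'
import numpy as np, cv2
from station import sense, capture, camera_model
def ray(name,u,v):
    m=camera_model(name);K=np.array(m['mtx']);d=m.get('distortion')
    p=np.linalg.inv(K)@[u,v,1]; R=np.array(m['orientation']);o=np.array(m['xyz'])
    return o,R@np.array([p[0],-p[1],-p[2]])
def onz(name,u,v,z):
    o,d=ray(name,u,v); return o+d*(z-o[2])/d[2]
def proj(name,P):
    m=camera_model(name);R=np.array(m['orientation']);c=R.T@(np.array(P)-m['xyz'])
    q=np.array(m['mtx'])@[c[0],-c[1],-c[2]]; return q[:2]/q[2]
E
python3 - <<'E'
from h import *
for n in ['scene','top']:
    cv2.imwrite(f'pics/{n}0.png',capture(n)); print(camera_model(n))
print(camera_model('wrist')); print(sense())
E
```

```text
pics
{'mtx': array([[459.16179986,   0.        , 253.6974063 ],
       [  0.        , 459.16179986, 189.82646277],
       [  0.        ,   0.        ,   1.        ]]), 'xyz': array([-0.0825338 ,  0.41179949,  0.87805331]), 'orientation': array([[-0.55863329,  0.63174482, -0.53742658],
       [-0.82921979, -0.41134855,  0.37840046],
       [ 0.01798289,  0.65703185,  0.7536483 ]])}
{'mtx': array([[398.47238239,   0.        , 255.06572028],
       [  0.        , 398.47238239, 193.0710461 ],
       [  0.        ,   0.        ,   1.        ]]), 'xyz': array([4.38741386e-01, 7.23980976e-04, 1.29352766e+00]), 'orientation': array([[-0.00251812,  0.99820146, -0.05989584],
       [-0.99998859, -0.00227048,  0.00420226],
       [ 0.00405871,  0.05990574,  0.99819579]])}
{'mtx': array([[268.90695501,   0.        , 249.08219862],
       [  0.        , 268.90695501, 195.75056454],
       [  0.        ,   0.        ,   1.        ]]), 'tool_from_camera': array([[ 4.46941541e-04,  9.57901070e-01,  2.87098137e-01,
         7.90296354e-02],
       [ 9.99999832e-01, -5.33879388e-04,  2.24530092e-04,
 
[... 290 characters left out ...]
35e-02,
       -6.84121066e+01, -1.48165169e+01]), 'joint_velocities': array([ 0.07093145, -0.11533518,  0.24915583,  0.10975776,  0.00885095,
        0.04518406]), 'effort': array([-5.68721680e-04, -3.91688991e+01,  1.87936592e+01,  4.23182264e+00,
        1.34971726e-02, -7.53860036e-05]), 'tcp_pos': array([ 0.21466019, -0.58654236,  0.29126166]), 'ee_rot': array([[-9.39151537e-01, -3.43502216e-01, -7.86601720e-04],
       [-3.43503099e-01,  9.39149752e-01,  1.83422879e-03],
       [ 1.08675156e-04,  1.99281892e-03, -9.99998008e-01]]), 'wrist_force': array([ 1.18224875, -0.27979535, -0.20860197]), 'moment': array([ 0.03739568, -0.00692914,  0.00683995]), 'gripper_width': 1.001737894469229}
```

View pics/top0.png

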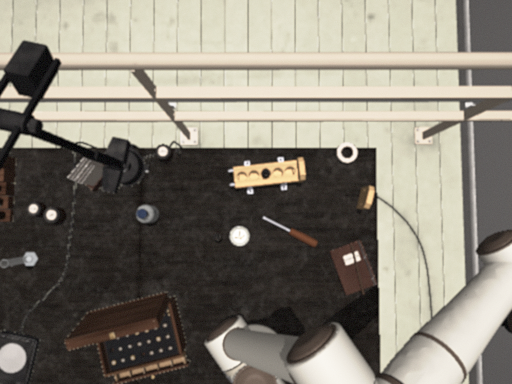

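View pics/scene0.png

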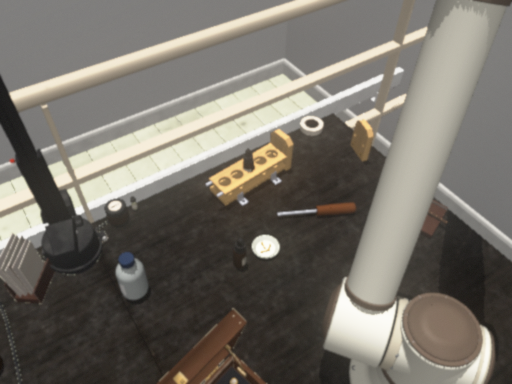

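Run:
```python
from h import *
a=cv2.imread('pics/top0.png')[140:250,200:400]; b=cv2.imread('pics/scene0.png')[100:220,190:390]
cv2.imwrite('pics/crop0.png',np.vstack([cv2.resize(a,(600,330),interpolation=2)[:290],cv2.resize(b,(600,360),interpolation=2)[:310]]))
for n,uv,z in [('rackc',(266,173),.05),('dish',(239,236),0),('cheektop',(367,190),.1),('bareend',(232,176),.05)]:
    print(n,onz('top',*uv,z))
```

```text
rackc [ 0.57634018 -0.03896226  0.05      ]
dish [0.37753818 0.04753157 0.        ]
cheektop [ 0.51883932 -0.3407437   0.1       ]
bareend [0.56711413 0.06763536 0.05      ]
```

View pics/crop0.png

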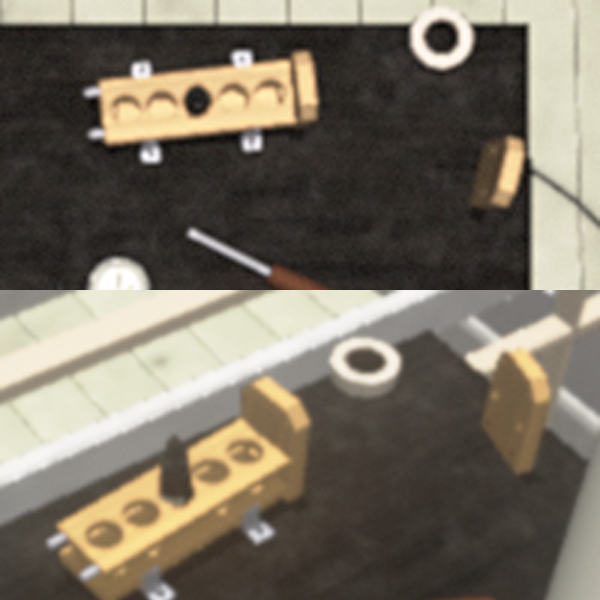

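Run:
```python
from h import *
im=cv2.imread('pics/top0.png')
def pts(x0,x1,y0,y1,thr,z):
    s=im[y0:y1,x0:x1].astype(int)
    m=((s[...,2]>thr)&(s[...,2]-s[...,0]>50)).astype(np.uint8)
    cs,_=cv2.findContours(m,0,2); c=max(cs,key=cv2.contourArea)
    w=np.array([onz('top',u+x0,v+y0,z)[:2] for u,v in c.reshape(-1,2)],np.float32)
    r=cv2.minAreaRect(w*1000); print(r, cv2.boxPoints(r).round().tolist())
pts(355,376,180,215,200,.1)
pts(230,296,150,195,120,.052)
p=[onz('top',200+x/3,140+y/3,.047) for x,y in [(86,92),(90,134)]]; print(p)
p=[onz('top',200+x/3,140+y/3,.052) for x,y in [(99,78),(104,145),(291,62),(297,127)]]; print(np.array(p))
```

```text
((502.20379638671875, -349.8031005859375), (15.977914810180664, 52.728912353515625), 74.91606140136719) [[475.0, -351.0], [526.0, -364.0], [530.0, -349.0], [479.0, -335.0]]
((574.3300170898438, -35.023216247558594), (69.50929260253906, 198.00323486328125), 6.006872653961182) [[529.0, 60.0], [550.0, -137.0], [619.0, -130.0], [599.0, 67.0]]
[array([0.58428565, 0.07828929, 0.047     ]), array([0.54012965, 0.07404361, 0.047     ])]
[[ 0.5983727   0.06442491  0.052     ]
 [ 0.52820515  0.05916515  0.052     ]
 [ 0.61480663 -0.13635001  0.052     ]
 [ 0.54657142 -0.14200627  0.052     ]]
```

```bash
python3 -m inch '[{"hand":0,"slide":[28.7,23.6,-2],"yaw":-0.613},{"hand":0,"slide":[28.7,23.6,-2],"yaw":-0.613},{"hand":0,"slide":[28.7,23.6,-2],"yaw":-0.613},{"hand":0,"slide":[28.7,23.6,-2],"yaw":-0.613},{"hand":0,"slide":[28.7,23.6,-2],"yaw":-0.613},{"hand":0,"slide":[28.7,23.6,-2],"yaw":-0.613},{"hand":0,"slide":[28.7,23.6,-2],"yaw":-0.613},{"hand":0,"slide":[28.7,23.6,-2],"yaw":-0.613},{"hand":0,"slide":[28.7,23.6,-2],"yaw":-0.613},{"hand":0,"slide":[28.7,23.6,-2],"yaw":-0.613}]'
cat >> h.py <<'E'
def wray(s,u,v):
    m=camera_model('wrist');T=np.array(m['tool_from_camera']);p=np.linalg.inv(np.array(m['mtx']))@[u,v,1]
    R=np.array(s['ee_rot']);return R@T[:3,3]+s['tcp_pos'], R@T[:3,:3]@[p[0],-p[1],-p[2]]
def wonz(s,u,v,z):
    o,d=wray(s,u,v);return o+d*(z-o[2])/d[2]
def wproj(s,P):
    m=camera_model('wrist');T=np.array(m['tool_from_camera']);R=np.array(s['ee_rot'])
    t=R.T@(np.array(P)-s['tcp_pos']);c=T[:3,:3].T@(t-T[:3,3]);q=np.array(m['mtx'])@[c[0],-c[1],-c[2]];return q[:2]/q[2]
E
python3 - <<'E'
from h import *
s=sense();im=capture('wrist');cv2.imwrite('pics/w1.png',im)
print(s['time_s'],s['tcp_pos'],s['ee_rot'],s['joints'])
E
```

```text
time_s: 1.35
tcp_pos: [0.5007, -0.352, 0.2724]
ee_rot: [[-0.965, 0.261, 0.0], [0.261, 0.965, -0.0], [-0.0, -0.0, -1.0]]
wrist_force: [0.4, 0.6, 0.8]
gripper_width: 1.0
1.35 [ 0.50070155 -0.3519698   0.27243748] [[-9.65278918e-01  2.61221380e-01  4.03386951e-05]
 [ 2.61221378e-01  9.65278918e-01 -5.36552450e-05]
 [-5.29539891e-05 -4.12549473e-05 -9.99999998e-01]] [-1.99694275e+01  2.15813829e+01 -3.18566766e+00  2.31284429e-03
 -6.52297273e+01 -8.51740883e+01]
```

View pics/w1.png

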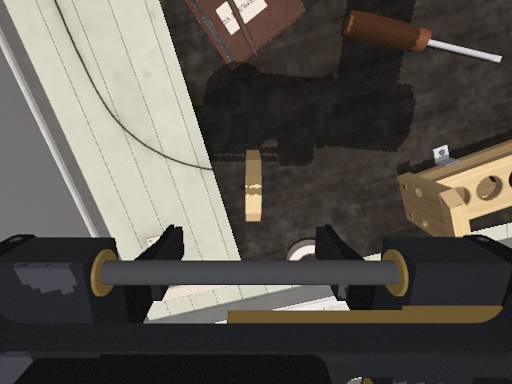

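Run:
```python
from h import *
s=sense();im=cv2.imread('pics/w1.png')
x0,x1,y0,y1=236,275,140,228
a=im[y0:y1,x0:x1].astype(int);m=((a[...,2]-a[...,0]>45)&(a[...,2]>100)).astype(np.uint8)
for v in range(0,y1-y0,5):
    u=np.where(m[v])[0]
    if len(u): print(v+y0,u.min()+x0,u.max()+x0, a[v,int(u.mean())])
cs,_=cv2.findContours(m,0,2);c=max(cs,key=cv2.contourArea).reshape(-1,2)+[x0,y0]
for z in (.1,.09):
    w=np.array([wonz(s,u,v,z)[:2] for u,v in c],np.float32)
    r=cv2.minAreaRect(w*1000);print(r,cv2.boxPoints(r).round(1).tolist())
print(s['tcp_pos'])
# rack fitted cheek etc skip
for P in [(.502,-.35,.1),(.502,-.35,0)]: print(wproj(s,P))
```

```text
150 247 257 [ 65  89 109]
155 247 258 [ 68  96 117]
160 246 260 [ 83 117 141]
165 246 260 [ 85 120 145]
170 246 260 [ 85 119 143]
175 246 261 [ 87 120 144]
180 245 261 [ 90 125 152]
185 245 261 [157 207 238]
190 245 260 [ 89 125 151]
195 245 261 [154 205 235]
200 245 261 [163 213 244]
205 245 261 [161 211 242]
210 245 261 [163 212 242]
215 246 260 [134 180 210]
220 246 260 [125 170 200]
((493.0747375488281, -344.7040710449219), (16.81559944152832, 74.8680419921875), 74.89147186279297) [[454.70001220703125, -343.1000061035156], [527.0, -362.6000061035156], [531.4000244140625, -346.29998779296875], [459.1000061035156, -326.79998779296875]]
((495.6688232421875, -345.24676513671875), (17.448469161987305, 77.68574523925781), 74.8914566040039) [[455.8999938964844, -343.5], [530.9000244140625, -363.79998779296875], [535.4000244140625, -346.8999938964844], [460.3999938964844, -326.70001220703125]]
[ 0.50082654 -0.35189153  0.27248096]
[250.36754638 196.25907104]
[250.05567153 175.42223065]
```

Run:
```python
from h import *
s=sense();d=np.array([.9655,-.2605]) 
a=wonz(s,253.3,200,.1)[:2]; f=wonz(s,253.3,221,.086)[:2]; n=wonz(s,252.5,149.5,0)[:2]
print(a,f,n, f-34e-3*d, n+34e-3*d, (f-n)@d, (f+n)/2)
```

```text
[ 0.50670433 -0.34811603] [ 0.53484993 -0.35536574] [ 0.46835434 -0.33753526] [ 0.50202293 -0.34650874] [ 0.50118134 -0.34639226] 0.06884634114490622 [ 0.50160214 -0.3464505 ]
```

```bash
python3 -m inch '[{"hand":0,"slide":[0.1,0.5,-6],"yaw":0},{"hand":0,"slide":[0.1,0.5,-11],"yaw":0},{"hand":0,"slide":[0.1,0.5,-14.5],"yaw":0},{"hand":0,"slide":[0.1,0.5,-14.5],"yaw":0},{"hand":0.5,"slide":[0.1,0.5,-14.5],"yaw":0},{"hand":1,"slide":[0.1,0.5,-14.5],"yaw":0},{"hand":1,"slide":[0.1,0.5,-14.5],"yaw":0},{"hand":1,"slide":[0.1,0.5,-14.5],"yaw":0},{"hand":1,"slide":[0.1,0.5,-14.5],"yaw":0},{"hand":1,"slide":[0.1,0.5,-14.5],"yaw":0}]'
```

```text
time_s: 2.65
tcp_pos: [0.5028, -0.3459, 0.1273]
ee_rot: [[-0.966, 0.259, 0.0], [0.259, 0.966, -0.0], [-0.0, -0.0, -1.0]]
wrist_force: [-0.2, 0.3, 1.3]
gripper_width: 0.401
```

```bash
python3 -m inch '[{"hand":1,"slide":[0,0,0],"yaw":0},{"hand":1,"slide":[0,0,0],"yaw":0},{"hand":1,"slide":[0,0,0],"yaw":0},{"hand":1,"slide":[0,0,0],"yaw":0},{"hand":1,"slide":[0,0,0],"yaw":0},{"hand":1,"slide":[0,0,0],"yaw":0}]'
```

```text
time_s: 3.4
tcp_pos: [0.5028, -0.3459, 0.1272]
ee_rot: [[-0.966, 0.259, -0.0], [0.259, 0.966, 0.0], [0.0, 0.0, -1.0]]
wrist_force: [0.2, -0.4, -0.9]
gripper_width: 0.181
```

```bash
python3 -m inch '[{"hand":1,"slide":[0,0,3],"yaw":0},{"hand":1,"slide":[0,0,8],"yaw":0},{"hand":1,"slide":[0,0,12],"yaw":0},{"hand":1,"slide":[0,0,15],"yaw":0},{"hand":1,"slide":[0,0,15],"yaw":0}]' && python3 -m inch '[{"hand":1,"slide":[0.3,3,0],"yaw":0},{"hand":1,"slide":[0.9,8,0],"yaw":0.04},{"hand":1,"slide":[1.5,13.5,0],"yaw":0.1},{"hand":1,"slide":[2.1,19.5,0],"yaw":0.17},{"hand":1,"slide":[2.7,25.5,0],"yaw":0.24},{"hand":1,"slide":[3.4,31.5,0],"yaw":0.30},{"hand":1,"slide":[4,37.5,0],"yaw":0.34},{"hand":1,"slide":[4.6,43,0],"yaw":0.367},{"hand":1,"slide":[5.2,48,0],"yaw":0.367},{"hand":1,"slide":[5.2,48,0],"yaw":0.367}]'
python3 - <<'E'
from h import *
for n in ['top','scene','wrist']:
    s=sense();im=capture(n);cv2.imwrite(f'pics/{n}2.png',im)
print(s['time_s'],s['tcp_pos'],s['gripper_width'],s['wrist_force'],s['ee_rot'][:,1])
E
```

```text
time_s: 4.03
tcp_pos: [0.5036, -0.3463, 0.2801]
ee_rot: [[-0.966, 0.259, 0.006], [0.259, 0.966, -0.002], [-0.006, -0.001, -1.0]]
wrist_force: [-0.0, -0.1, -1.8]
gripper_width: 0.182
time_s: 5.28
tcp_pos: [0.5543, 0.137, 0.275]
ee_rot: [[-0.994, -0.109, -0.003], [-0.109, 0.994, -0.001], [0.003, -0.001, -1.0]]
wrist_force: [-0.4, -0.1, -0.9]
gripper_width: 0.182
5.375 [0.55401172 0.13429425 0.27547392] 0.18007314025541246 [ 0.16136056 -0.08081192 -0.37052362] [-1.05453303e-01  9.94423770e-01 -9.83240706e-04]
```

View pics/wrist2.png

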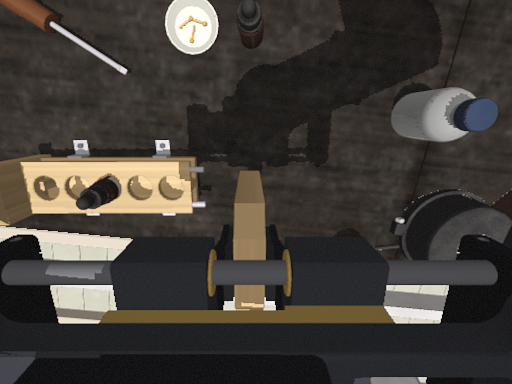

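View pics/scene2.png

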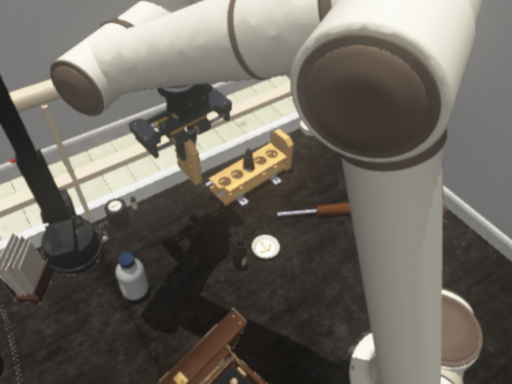

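Run:
```python
from h import *
im=cv2.imread('pics/wrist2.png')[140:230,120:280]
cv2.imwrite('pics/crop2.png',cv2.resize(im,(800,450),interpolation=cv2.INTER_CUBIC))
```

```text
(no output)
```

View pics/crop2.png

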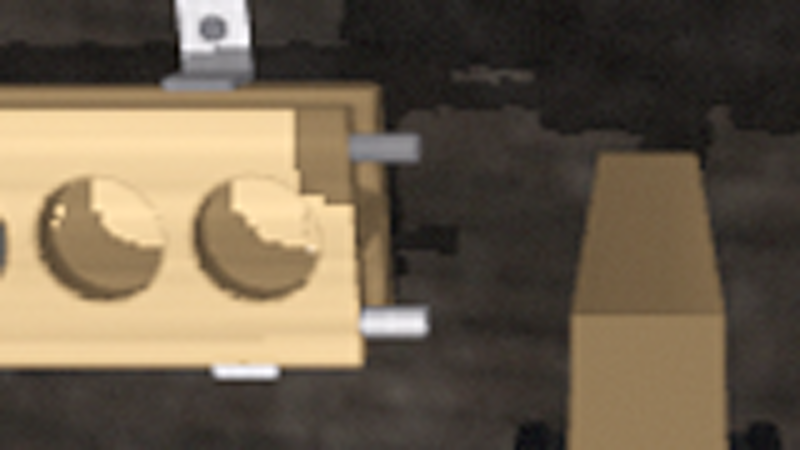

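```bash
cat > m.py <<'E'
from h import *
s=sense();print(s['tcp_pos'],s['ee_rot'][:,1])
f=lambda x,y,z:wonz(s,120+(x+.5)/5-.5,140+(y+.5)/5-.5,z)
c1,c2=f(348,107,.052),f(363,367,.052)
t1,t2=f(420,148,.047),f(430,322,.047); r1,r2=f(350,148,.047),f(362,322,.047)
for n,p in zip('c1 c2 t1 t2 r1 r2'.split(),(c1,c2,t1,t2,r1,r2)):print(n,p)
ang=lambda a,b:np.degrees(np.arctan2(*(b-a)[[1,0]]))
print('width ang',ang(c1,c2),np.linalg.norm(c2-c1),ang(t1,t2),np.linalg.norm(t2-t1))
print('mid end',(c1+c2)/2,'tips',(t1+t2)/2)
zb=s['tcp_pos'][2]-.1273
b=[f(598,153,zb),f(698,153,zb)];tp=[f(571,315,zb+.086),f(725,315,zb+.086)]
print('cheek bottom near',b,'top',tp)
R=np.array(s['ee_rot'])
for p in b+tp: print('tool frame',R.T@(p-s['tcp_pos']))
E
python3 m.py
```

```text
[0.55414532 0.13360238 0.27588275] [-1.04393334e-01  9.94535739e-01 -8.33790213e-04]
c1 [0.53385599 0.06083986 0.052     ]
c2 [0.59910528 0.06732679 0.052     ]
t1 [0.54295893 0.07762841 0.047     ]
t2 [0.5871845  0.08267479 0.047     ]
r1 [0.54474651 0.06070792 0.047     ]
r2 [0.58899107 0.06560088 0.047     ]
width ang 5.677553990212822 0.06557095299259313 6.50960470179661 0.04451254544717708
mid end [0.56648063 0.06408332 0.052     ] tips [0.56507172 0.0801516  0.047     ]
cheek bottom near [array([0.51940329, 0.1225561 , 0.14858275]), array([0.51765325, 0.13912052, 0.14858275])] top [array([0.51980596, 0.12288149, 0.23458275]), array([0.51809914, 0.1390137 , 0.23458275])]
tool frame [ 0.03535566 -0.00725295  0.12740366]
tool frame [0.03536696 0.00940365 0.1273898 ]
tool frame [ 0.03515737 -0.00704307  0.04140258]
tool frame [0.0351708  0.00917917 0.04138909]
```

```bash
python3 -m inch '[{"hand":1,"slide":[0.9,-1.2,-3],"yaw":0},{"hand":1,"slide":[0.9,-2.6,-7],"yaw":0},{"hand":1,"slide":[0.9,-2.6,-11],"yaw":0},{"hand":1,"slide":[0.9,-2.6,-13.5],"yaw":0},{"hand":1,"slide":[0.9,-2.6,-14.1],"yaw":0},{"hand":1,"slide":[0.9,-2.6,-14.1],"yaw":0},{"hand":1,"slide":[0.9,-2.6,-14.1],"yaw":0},{"hand":1,"slide":[0.9,-2.6,-14.1],"yaw":0}]'
python3 - <<'E'
from h import *
s=sense();im=capture('wrist');cv2.imwrite('pics/wrist3.png',im)
print(s['tcp_pos'],s['wrist_force'],s['ee_rot'])
cv2.imwrite('pics/crop3.png',cv2.resize(im[100:240,120:300],(800,622),interpolation=cv2.INTER_CUBIC)[:600])
E
```

```text
time_s: 6.42
tcp_pos: [0.5643, 0.1083, 0.1374]
ee_rot: [[-0.995, -0.105, 0.002], [-0.105, 0.995, 0.001], [-0.002, 0.001, -1.0]]
wrist_force: [-0.4, 0.1, -1.3]
gripper_width: 0.183
[0.5642625  0.10830416 0.13743192] [-0.43262074  0.11460517 -1.32837864] [[-9.94502147e-01 -1.04695353e-01  2.08851484e-03]
 [-1.04693476e-01  9.94504046e-01  9.88923584e-04]
 [-2.18057217e-03  7.64832750e-04 -9.99997330e-01]]
```

View pics/crop3.png

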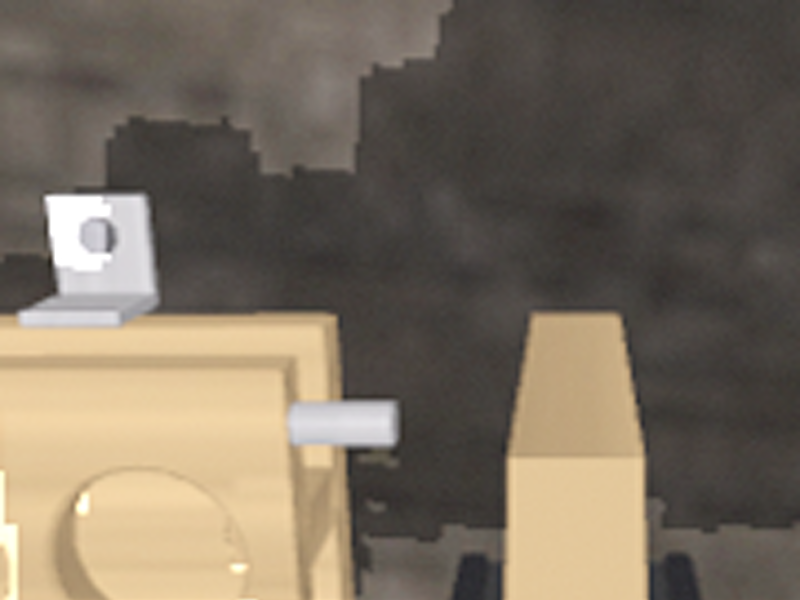

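Run:
```python
from h import *
s=sense();k=800/180
f=lambda x,y,z:wonz(s,120+(x+.5)/k-.5,100+(y+.5)/k-.5,z)
R=np.array(s['ee_rot']);zb=s['tcp_pos'][2]-.1273
for n,p in dict(corner=f(289,362,.052),tip=f(398,423,.047),root=f(289,423,.047),lowcorner=f(335,314,.020),b1=f(530,313,zb),b2=f(620,313,zb),t1=f(507,456,zb+.086),t2=f(646,456,zb+.086)).items():
    print(n,p.round(4),'tool',(R.T@(p-s['tcp_pos'])).round(4))
print(s['tcp_pos'],zb)
```

```text
corner [0.5327 0.0619 0.052 ] tool [ 0.0362 -0.0429  0.0851]
tip [0.5423 0.0785 0.047 ] tool [ 0.025  -0.0274  0.0901]
root [0.5441 0.0611 0.047 ] tool [ 0.025  -0.0448  0.0901]
lowcorner [0.5316 0.0627 0.02  ] tool [ 0.0373 -0.042   0.1171]
b1 [0.5298 0.0972 0.0099] tool [ 0.0355 -0.0075  0.1272]
b2 [0.528  0.1139 0.0099] tool [0.0355 0.0093 0.1272]
t1 [0.5297 0.0976 0.0959] tool [ 0.0354 -0.0071  0.0412]
t2 [0.528  0.1139 0.0959] tool [0.0354 0.0094 0.0412]
[0.56411952 0.10827842 0.13720557] 0.009905572745243424
```

```bash
python3 -m inch '[{"hand":1,"slide":[-0.15,0,-0.5],"yaw":0},{"hand":1,"slide":[-0.15,0,-0.94],"yaw":0},{"hand":1,"slide":[-0.1,-0.5,-0.94],"yaw":0},{"hand":1,"slide":[-0.05,-1.0,-0.94],"yaw":0},{"hand":1,"slide":[0.01,-1.5,-0.94],"yaw":0},{"hand":1,"slide":[0.01,-1.5,-0.94],"yaw":0},{"hand":1,"slide":[0.01,-1.5,-0.94],"yaw":0},{"hand":1,"slide":[0.01,-1.5,-0.94],"yaw":0}]'
python3 - <<'E'
from h import *
s=sense();im=capture('wrist')
print(s['tcp_pos'],s['wrist_force'],s['ee_rot'][:,1])
sc=capture('scene')
cv2.imwrite('pics/crop4.png',np.vstack([cv2.resize(im[130:220,150:290],(700,450),interpolation=cv2.INTER_CUBIC)[:300],cv2.resize(sc[140:210,150:290],(600,300),interpolation=cv2.INTER_CUBIC)[:, :600].copy() if 0 else cv2.resize(sc[140:200,150:290],(700,300),interpolation=cv2.INTER_CUBIC)]))
E
```

```text
time_s: 7.48
tcp_pos: [0.5643, 0.0928, 0.1272]
ee_rot: [[-0.994, -0.105, 0.001], [-0.105, 0.994, -0.0], [-0.001, -0.001, -1.0]]
wrist_force: [1.6, -1.7, 3.6]
gripper_width: 0.183
[0.56430225 0.09281748 0.12715477] [ 1.55305386 -1.74140556  3.60357072] [-1.05114964e-01  9.94459921e-01 -5.56864643e-04]
```

View pics/crop4.png

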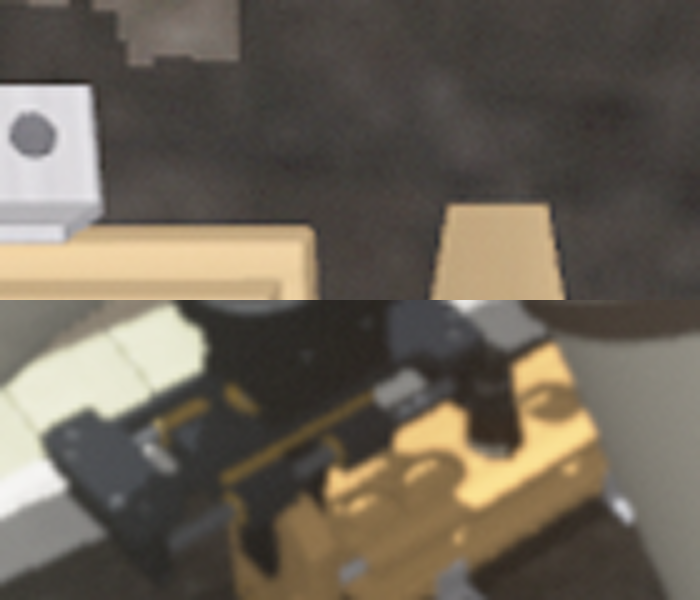

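```bash
python3 -m inch '[{"hand":1,"slide":[0,0,0.1],"yaw":0},{"hand":1,"slide":[0.01,-0.1,0.1],"yaw":0},{"hand":1,"slide":[0.03,-0.3,0.1],"yaw":0},{"hand":1,"slide":[0.05,-0.5,0.1],"yaw":0},{"hand":1,"slide":[0.07,-0.7,0.1],"yaw":0},{"hand":1,"slide":[0.07,-0.7,0.1],"yaw":0},{"hand":1,"slide":[0.07,-0.7,0.1],"yaw":0}]'
```

```text
time_s: 8.45
tcp_pos: [0.5646, 0.086, 0.1278]
ee_rot: [[-0.995, -0.104, -0.0], [-0.104, 0.995, 0.0], [0.0, 0.0, -1.0]]
wrist_force: [1.1, 0.6, -0.6]
gripper_width: 0.175
```

```bash
python3 -m inch '[{"hand":1,"slide":[0.02,-0.2,0],"yaw":0},{"hand":1,"slide":[0.04,-0.4,0],"yaw":0},{"hand":1,"slide":[0.05,-0.5,0],"yaw":0},{"hand":1,"slide":[0.05,-0.5,0],"yaw":0}]'; python3 -m inch '[{"hand":1,"slide":[0.01,-0.1,0],"yaw":0},{"hand":1,"slide":[0.02,-0.2,0],"yaw":0},{"hand":1,"slide":[0.03,-0.3,0],"yaw":0},{"hand":1,"slide":[0.03,-0.3,0],"yaw":0},{"hand":1,"slide":[0.03,-0.3,0],"yaw":0}]'
python3 - <<'E'
from h import *
s=sense();im=capture('wrist')
print(s['tcp_pos'],s['wrist_force'],s['ee_rot'][:,1])
cv2.imwrite('pics/crop5.png',cv2.resize(im[150:240,170:290],(800,600),interpolation=cv2.INTER_CUBIC))
E
```

```text
time_s: 8.95
tcp_pos: [0.5651, 0.081, 0.1279]
ee_rot: [[-0.995, -0.104, 0.0], [-0.104, 0.995, 0.0], [-0.0, 0.0, -1.0]]
wrist_force: [1.4, 0.1, -1.8]
gripper_width: 0.186
time_s: 9.57
tcp_pos: [0.5654, 0.0781, 0.1278]
ee_rot: [[-0.995, -0.105, -0.0], [-0.105, 0.995, -0.0], [0.0, -0.0, -1.0]]
wrist_force: [0.2, -0.2, -0.8]
gripper_width: 0.184
[0.56539217 0.07806743 0.12783757] [ 0.24080583 -0.22007545 -0.76324608] [-1.04562841e-01  9.94518281e-01 -7.49115059e-06]
```

View pics/crop5.png

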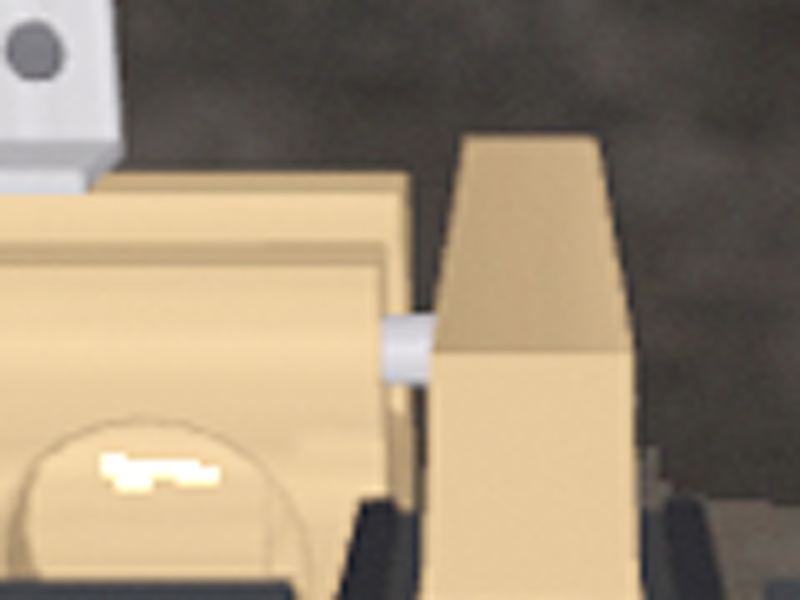

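```bash
python3 - <<'E'
from h import *
s=sense();k=800/120
f=lambda x,y,z:wonz(s,170+(x+.5)/k-.5,150+(y+.5)/k-.5,z)
R=np.array(s['ee_rot']);zb=s['tcp_pos'][2]-.1273
for n,p in dict(dow=f(405,350,.047),corner=f(382,262,.052),low=f(409,172,.020),b1=f(463,134,zb),b2=f(598,134,zb),t1=f(433,352,zb+.086),t2=f(634,352,zb+.086)).items():
    print(n,'tool',(R.T@(p-s['tcp_pos'])).round(4))
E
python3 -m inch '[{"hand":1,"slide":[0.01,-0.1,0],"yaw":0},{"hand":1,"slide":[0.02,-0.2,0],"yaw":0},{"hand":1,"slide":[0.03,-0.3,0],"yaw":0},{"hand":1,"slide":[0.03,-0.3,0],"yaw":0},{"hand":1,"slide":[0.03,-0.3,0],"yaw":0}]'
```

```text
dow tool [ 0.0226 -0.0118  0.0808]
corner tool [ 0.0333 -0.0135  0.0758]
low tool [ 0.0352 -0.0129  0.1078]
b1 tool [ 0.0358 -0.0074  0.1273]
b2 tool [0.0358 0.0095 0.1273]
t1 tool [ 0.0353 -0.0067  0.0413]
t2 tool [0.0353 0.0092 0.0413]
time_s: 10.25
tcp_pos: [0.5657, 0.0751, 0.1279]
ee_rot: [[-0.995, -0.105, 0.0], [-0.105, 0.995, 0.0], [-0.0, 0.0, -1.0]]
wrist_force: [0.1, -0.2, -0.9]
gripper_width: 0.184
```

```bash
python3 -m inch '[{"hand":1,"slide":[0.04,-0.1,0],"yaw":0},{"hand":1,"slide":[0.05,-0.15,0],"yaw":0},{"hand":1,"slide":[0.05,-0.15,0],"yaw":0}]';python3 -m inch '[{"hand":1,"slide":[0.005,-0.05,0],"yaw":0},{"hand":1,"slide":[0.005,-0.05,0],"yaw":0}]';  python3 -m inch '[{"hand":1,"slide":[0.005,-0.05,0],"yaw":0},{"hand":1,"slide":[0.005,-0.05,0],"yaw":0}]'
```

```text
time_s: 10.62
tcp_pos: [0.5662, 0.0735, 0.1279]
ee_rot: [[-0.995, -0.105, 0.0], [-0.105, 0.995, -0.0], [0.0, -0.0, -1.0]]
wrist_force: [0.0, 0.1, -0.1]
gripper_width: 0.182
time_s: 10.88
tcp_pos: [0.5663, 0.0731, 0.1279]
ee_rot: [[-0.995, -0.105, 0.0], [-0.105, 0.995, 0.0], [-0.0, 0.0, -1.0]]
wrist_force: [-0.5, 0.8, -0.8]
gripper_width: 0.179
time_s: 11.12
tcp_pos: [0.5663, 0.0726, 0.1278]
ee_rot: [[-0.995, -0.105, -0.0], [-0.105, 0.995, -0.0], [0.0, -0.0, -1.0]]
wrist_force: [0.6, -0.2, -1.2]
gripper_width: 0.177
```

```bash
python3 -m inch '[{"hand":1,"slide":[0.005,-0.05,0],"yaw":0},{"hand":1,"slide":[0.005,-0.05,0],"yaw":0}]';python3 -m inch '[{"hand":1,"slide":[0.005,-0.04,0],"yaw":0},{"hand":1,"slide":[0.005,-0.04,0],"yaw":0}]'
```

```text
time_s: 11.38
tcp_pos: [0.5663, 0.0721, 0.1278]
ee_rot: [[-0.995, -0.105, -0.0], [-0.105, 0.995, 0.0], [0.0, 0.0, -1.0]]
wrist_force: [0.8, -0.1, -0.2]
gripper_width: 0.185
time_s: 11.62
tcp_pos: [0.5664, 0.0717, 0.1279]
ee_rot: [[-0.995, -0.104, 0.0], [-0.104, 0.995, 0.0], [-0.0, 0.0, -1.0]]
wrist_force: [0.4, -0.6, -1.2]
gripper_width: 0.178
```

```bash
python3 -m inch '[{"hand":1,"slide":[0.005,-0.04,0],"yaw":0},{"hand":1,"slide":[0.005,-0.04,0],"yaw":0}]'
```

```text
time_s: 11.88
tcp_pos: [0.5664, 0.0714, 0.1279]
ee_rot: [[-0.995, -0.105, 0.0], [-0.105, 0.995, 0.0], [-0.0, 0.0, -1.0]]
wrist_force: [-1.0, 0.9, -0.9]
gripper_width: 0.181
```

```bash
python3 -m inch '[{"hand":1,"slide":[0.004,-0.04,0],"yaw":0},{"hand":1,"slide":[0.004,-0.04,0],"yaw":0}]'
```

```text
time_s: 12.12
tcp_pos: [0.5664, 0.0713, 0.1279]
ee_rot: [[-0.994, -0.105, 0.0], [-0.105, 0.994, 0.001], [-0.0, 0.001, -1.0]]
wrist_force: [-0.6, 3.4, 0.2]
gripper_width: 0.184
```

```bash
python3 -m inch '[{"hand":1,"slide":[0.003,-0.03,0],"yaw":0},{"hand":1,"slide":[0.003,-0.03,0],"yaw":0},{"hand":1,"slide":[0.003,-0.03,0],"yaw":0}]'; python3 -c "
from h import *
s=sense();print(s['ee_rot'],s['moment'])"
```

```text
time_s: 12.5
tcp_pos: [0.5664, 0.0712, 0.1279]
ee_rot: [[-0.994, -0.105, 0.0], [-0.105, 0.994, 0.001], [-0.0, 0.001, -1.0]]
wrist_force: [-2.2, 4.5, -0.7]
gripper_width: 0.184
[[-9.94497724e-01 -1.04758102e-01  1.30187884e-04]
 [-1.04757953e-01  9.94497377e-01  8.59117356e-04]
 [-2.19471013e-04  8.40752038e-04 -9.99999622e-01]] [1.58696657 0.57422957 0.09844289]
```

```bash
python3 -m inch '[{"hand":1,"slide":[0.003,-0.03,0],"yaw":0},{"hand":1,"slide":[0.005,-0.05,0],"yaw":0},{"hand":1,"slide":[0.005,-0.05,0],"yaw":0},{"hand":1,"slide":[0.005,-0.05,0],"yaw":0}]'; python3 -c "
from h import *
s=sense();print(s['ee_rot'],s['moment'])"
```

```text
time_s: 13.0
tcp_pos: [0.5664, 0.0712, 0.1279]
ee_rot: [[-0.994, -0.105, 0.0], [-0.105, 0.994, 0.002], [-0.001, 0.001, -1.0]]
wrist_force: [-2.0, 6.2, 1.2]
gripper_width: 0.184
[[-9.94492364e-01 -1.04808437e-01  3.59804797e-04]
 [-1.04807776e-01  9.94491329e-01  1.52536624e-03]
 [-5.17694002e-04  1.47925473e-03 -9.99998772e-01]] [2.0802859  0.75654902 0.08547011]
```

```bash
python3 -m inch '[{"hand":1,"slide":[0.003,-0.03,0],"yaw":0},{"hand":1,"slide":[0.006,-0.06,0],"yaw":0},{"hand":1,"slide":[0.006,-0.06,0],"yaw":0},{"hand":1,"slide":[0.006,-0.06,0],"yaw":0}]'
cat > f.py <<'E'
from h import *
F=[];M=[]
for i in range(6):
    im=capture('wrist');s=sense();F.append(s['wrist_force']);M.append(s['moment'])
print(np.mean(F,0),np.std(F,0),np.mean(M,0),s['tcp_pos'],s['ee_rot'][:,1],s['ee_rot'][:,2],s['time_s'],'push',np.mean(F,0)@[-.105,.9945,0])
cv2.imwrite('pics/last.png',im)
E
python3 f.py
```

```text
time_s: 13.5
tcp_pos: [0.5665, 0.0711, 0.1279]
ee_rot: [[-0.994, -0.105, 0.0], [-0.105, 0.994, 0.002], [-0.001, 0.002, -1.0]]
wrist_force: [-3.4, 8.7, 0.5]
gripper_width: 0.181
[-3.25402522  8.85391526  0.30669099] [0.46285675 0.44125942 0.39259617] [2.70357019 0.99731778 0.09120162] [0.56644641 0.07107585 0.12789637] [-0.10481668  0.99448918  0.00217703] [ 4.46947353e-04  2.23619362e-03 -9.99997400e-01] 13.8 push 9.146891376845124
```

```bash
python3 -m inch '[{"hand":1,"slide":[-0.02,-0.03,0],"yaw":0},{"hand":1,"slide":[-0.03,-0.05,0],"yaw":0},{"hand":1,"slide":[-0.03,-0.05,0],"yaw":0},{"hand":1,"slide":[-0.03,-0.05,0],"yaw":0}]'; python3 f.py
```

```text
time_s: 14.3
tcp_pos: [0.5664, 0.071, 0.1279]
ee_rot: [[-0.994, -0.105, 0.001], [-0.105, 0.994, 0.003], [-0.002, 0.003, -1.0]]
wrist_force: [-2.1, 10.3, -0.1]
gripper_width: 0.182
[-2.74013387 10.01030584  0.02786697] [0.42929992 0.40175066 0.1985579 ] [3.15858346 0.93040777 0.07236382] [0.56639055 0.07100598 0.12791029] [-0.10486369  0.99448274  0.00277376] [ 0.00125866  0.00292185 -0.99999494] 14.6 push 10.242963209758733
```

```bash
python3 -m inch '[{"hand":1,"slide":[-0.02,-0.03,0],"yaw":0},{"hand":1,"slide":[-0.03,-0.05,0],"yaw":0},{"hand":1,"slide":[-0.03,-0.05,0],"yaw":0},{"hand":1,"slide":[-0.03,-0.05,0],"yaw":0},{"hand":1,"slide":[-0.03,-0.05,0],"yaw":0},{"hand":1,"slide":[-0.03,-0.05,0],"yaw":0},{"hand":1,"slide":[-0.03,-0.05,0],"yaw":0},{"hand":1,"slide":[-0.03,-0.05,0],"yaw":0}]'; python3 f.py
python3 - <<'E'
from h import *
w=cv2.imread('pics/last.png')[150:240,170:290];sc=capture('scene')[140:210,150:290]
cv2.imwrite('pics/crop6.png',np.vstack([cv2.resize(w,(600,450),interpolation=2)[:300],cv2.resize(sc,(600,300),interpolation=2)]))
E
```

```text
time_s: 15.6
tcp_pos: [0.5663, 0.0709, 0.1279]
ee_rot: [[-0.994, -0.105, 0.002], [-0.105, 0.994, 0.004], [-0.002, 0.003, -1.0]]
wrist_force: [-3.5, 10.6, -1.5]
gripper_width: 0.185
[-2.64627363 11.74050882 -0.86815306] [0.46483865 0.1519699  0.46595411] [3.55966865 0.88235255 0.09454753] [0.56632528 0.07090681 0.12790963] [-0.10487323  0.99447982  0.00339087] [ 0.00200478  0.00362107 -0.99999143] 15.9 push 11.953794748215095
```

View pics/crop6.png

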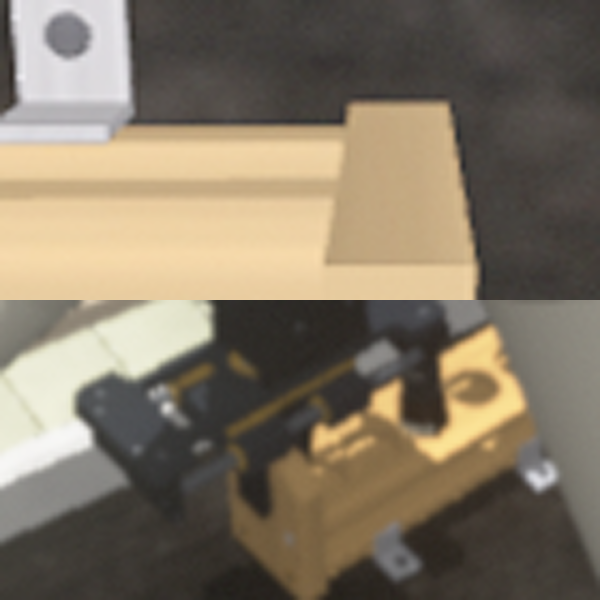

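```bash
python3 -c "
from station import finish_job;print(finish_job())"
```

```text
the job is handed in; nothing more can be done
None
```

I slid the loose cheek upright onto the two dowels at the rack's bare (+y) end. I handed the job in at about 16 s with the arm still gripping and pressing. No verdict was reported.

- **Home:** the last wrist and scene pictures show no gap between the cheek and the boards. The slide also stopped where I had measured it should, within about 2 mm.
- **Push:** the mean push along the rack was 12.0 N at the end, steady to a few tenths of a newton. I had built it up slowly, and no reading along the way was higher than that.
- **Hold:** the grip is about 76 mm above the cheek's lower edge, so the screw holes stay free. The tool is tilted about 0.004 rad from vertical, and the rack's heading was measured to about 0.5°.
- **Bottles, screwdriver and dish:** I saw nothing touched or moved, but I did not measure their positions again at the end.

Three checks were less than clean:
- **Side force:** about 1.4 N sideways remains, so the cheek may be rubbing lightly on a dowel and the boards may take slightly less than 12 N.
- **Sideways position:** my estimates disagreed by 1–2 mm before the last shift, against about 2 mm of play in the holes. It went on without any noticeable resistance.
- **Touch on the worktop:** on the way in, the cheek briefly touched the worktop at about 5 N. I raised it by 0.6–1 mm before the dowels entered the holes.

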